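# Stow the brass padlock in the counter riser's push-to-open drawer

### The arm

A 6-joint arm with a two-finger parallel gripper is mounted at the origin on the work surface. World frame = base frame: x ahead of the robot, y to its left, z up, the work surface at z = 0. Lengths are in m, angles in rad, forces in N, time in s.
With the tool pointing down it reaches from about 0.3 to 0.775 m from the base axis. Payload 14.6 kg.
Tool frame: the origin (TCP) lies between the finger pads; the fingertips stand 8 mm ahead of it and the grasp point (between the pads) lies 11 mm behind it (ctrl.tip_reach is the distance from the TCP to the fingertips, in m); y points along the fingers, z is the direction in which the jaws open and shut, and the axes are right-handed (so a half turn about y gives the same grasp; the last joint's range is limited). The gripper opens to 94 mm and grips with 3 to 60 N. Pads are 16 mm wide; open, the fingers measure 119 mm over their backs; the gripper's body (75 mm by 177 mm) begins 78 mm behind the grasp point.
Start: joints at [1.122, 0.3, 1.521, -0, 1.321, -0.067], TCP at [0.205, 0.51, 0.213] pointing down, gripper open.
Joint ranges: [-3.03, 3.03], [-0.79, 2.21], [0.23, 2.52], [-1.04, 4.18], [0, 3.07], [-2.55, 2.55]. Speed limits (rad/s): [2.22, 2.22, 2.57, 3.14, 3.14, 3.14].

### API

Orientations are given as [roll, pitch, yaw] about the fixed x, y, z axes, in that order (R = Rz(yaw) Ry(pitch) Rx(roll)).
In Python, from station import ctrl gives the robot as it stands.
- The arm moves only by the tool play_rows, never from a script. Its arguments are lists of equal length, an entry for each row: "twist": the turn, a rotation vector about the world's x, y, z as a fraction of full scale, a list of three; "travel": the shift along the world's x, y, z as a fraction of full scale, a list of three; "grip": the gripper's target within -1 to 1 (shut at 1, half-way at 0, fully open at -1). A call has 1 to 12 rows; each row shifts and turns the commanded pose from where the row before left it; what a row does not reach is not made up. Full scale, the value 1, is 5 cm for a shift and 90 degrees for a turn. A row lasts 1/10 s, in which the tool goes at most 50 mm and 8.59 degrees, less where a joint would pass 70% of its speed; a pose out of reach is approached as far as the arm can. A call with a number of a shift or a turn outside -1 to 1 is refused whole. A call with a gripper value outside its range is refused whole. The fingers move at their own pace and stop on an object; "force" is the grip in N (left out, the last holds). Time passes only in rows, so rows that do not move let the fingers close. It gives the time, the measured TCP pose, the force and the opening at its end, in the units of the state.
- ctrl.get_obs(): the state, without advancing time (a new reading comes with each control period).
- ctrl.camera(name): name is "scene" or "top" or "wrist"; returns a dict with "img" (384x512x3 uint8, red, green, blue), "vfov" (degrees; the focal length in pixels is half the picture's height over the tangent of half this angle, whatever the lens; pixels are square), "cx", "cy" (the principal point, pixels), "rvec" (rotation vector, rad) and "tvec" (3), from world to camera coordinates, as OpenCV has them. Camera axes: x right, y down, z forward; pixel columns grow to the right and rows downward; lengths in m; the calibration is good to about 2 mm. A picture is of the moment at which its call begins. There is no depth.
- ctrl.hand_in(): hands the job in, once; it reports no verdict.
Trained networks look in a picture, given as the dict that the camera call returned (one of the last four; its "shot" number tells which), for a name from the list of things; names that differ only in an ending like _2 or _b are one class to them, and where a whole thing is asked for, a point or a joint stands for the part that bears it (a point fixed in the world has none). Each returns a list of dicts, best first, with "confidence" (0 to 1); they miss things now and then, are a little off and sometimes report something else, mostly with a low value. They report only what shows in the picture. A call takes as long as a camera call. They do not tell look-alikes from the thing itself.
- ctrl.boxes_of(name, picture): "point" ([column, row] in pixels, amid what is visible of it).
- ctrl.trace(name, picture): "pixels" (384x512 bool, what is visible of it) and "point" ([column, row] in pixels, amid what is visible of it).
The state is a dict: "time_s": time; "qpos": joint angles; "joint_vel": joint speeds; "tau": joint torques, N m; "ee_pos": TCP position; "eef_rot": TCP orientation; "force": force on the tool from outside, world axes, zero at the start; "moment": the same for the moment, N m; "grip_width": finger opening in m.
Only numpy, scipy, OpenCV 4.12 (cv2) and the standard library are available. Lean on these libraries where they do the work, as an engineer would, in place of code of your own. Each camera call takes 0.05 s, during which the arm holds its last target.

### The job

Press down the yellow push latch on top of the counter riser so that its hidden drawer springs out, then put the brass padlock into the drawer and leave the drawer open. Leave the steel padlock where it lies.

Things in the scene. Friction and masses are not known exactly. Their poses are not given: they have to be found in the camera images.
- latch_top (a point): Top centre of the round yellow push latch (30 mm across, 77 mm above the table) on the counter riser, a fixed red-brown box 170 (x) x 240 (y) x 65 mm high. Push straight down, 8 mm travel, 2 rising to 6 N; past 5 mm it frees the drawer, then springs back. Axes: the riser's, z up, -x out of its front. Latch: 85 mm behind the front face, 90 mm to +y of the middle. Fixed 38 mm high carton 70 mm to -y.
- drawer_pocket (a point): Point on the drawer's floor, moving with it, 16 mm above the table; riser's axes. Shut: hidden, 30 mm to -x and 90 to -y of the latch. Freed, a spring slides the drawer 110 mm to -x in about 1 s and holds it out: the point is then the middle of the exposed opening, 110 (x) x 150 mm (y), walls 36 mm above the floor, front board's top 61 mm above the table. No handle; cannot be pulled while latched.
- brass_padlock: Golden brass padlock lying flat, loose, on a dark 3 mm counter mat beside the riser. Body 34 mm (x) by 40 mm (y) by 20 mm thick (z), with a 7 mm round steel shackle 33 mm wide that stands out 28 mm from the body to +x; 0.13 to 0.25 kg. Origin: centre of the underside of its body.
- steel_padlock: Silver-grey steel padlock of the same shape and size, lying on the same mat at least 135 mm from the brass one; the two change places from start to start. To be left alone. Origin as for the brass one. A steel T-handle wrench (not listed) lies beyond the mat.
Mind the look-alikes: they are no part of the job. Several things look just like the brass_padlock: the one meant starts farthest to the robot's left.

How it is judged:
On the way:
1. the latch has been pressed and the hidden drawer has sprung out (x of drawer_pocket in the frame of latch_top below -0.12 m), for 0.2 s.
At the end, for the whole second after the job is handed in: The drawer stands open (at least 70 mm out), the brass padlock lies at rest inside it, down between its walls (body's underside centre less than 30 mm above the drawer floor), and the steel padlock is within 30 mm of where it started (x of drawer_pocket in the frame of latch_top below -0.1 m and x of brass_padlock in the frame of drawer_pocket between -0.06 and 0.09 m and y of brass_padlock in the frame of drawer_pocket between -0.08 and 0.08 m and z of brass_padlock in the frame of drawer_pocket between -0.006 and 0.03 m and linear speed of brass_padlock below 0.03 m/s and distance of steel_padlock from where it was at the start of the episode below 0.03 m); the robot touches nothing.
It fails at once if the steel padlock is moved more than 30 mm (distance of steel_padlock from where it was at the start of the episode above 0.03 m).
It also fails if it takes over 67 s, if anything falls off the work surface, if the arm or the gripper's body presses on something with over 40 N, if the wrist force passes 120 N, or if a joint passes its speed limit or range.

## Working session

There is one attempt and no reset: what is moved stays moved. The work goes in short steps, Python scripts to look and compute and a tool call to move; the robot and the scene stay as the last step left them, time stands still between calls to the robot, and variables do not carry over. Pictures are saved under pics/ and viewed, and the job is handed in when it is done.

Besides the shell and the picture viewer there is one more tool, called after "Request:" as a command line: name --argument value ..., lists and objects as JSON in quotes. play_rows: Moves the arm, as the interface text tells. Its arguments: {"type":"object","properties":{"twist":{"type":"array"},"travel":{"type":"array"},"grip":{"type":"array"},"force":{"type":"number"}},"required":["twist","travel","grip"]}

```bash
mkdir -p pics; ls; cat > h.py <<'E'
import numpy as np, cv2
from station import ctrl
def K(c):
    f=384/2/np.tan(np.radians(c['vfov'])/2)
    return f
def ray(c,p):
    f=K(c);R=cv2.Rodrigues(np.array(c['rvec'],float))[0];t=np.array(c['tvec'],float)
    d=R.T@np.array([(p[0]-c['cx'])/f,(p[1]-c['cy'])/f,1.]);o=-R.T@t
    return o,d
def atz(c,p,z):
    o,d=ray(c,p);return o+d*(z-o[2])/d[2]
def proj(c,X):
    f=K(c);R=cv2.Rodrigues(np.array(c['rvec'],float))[0];q=R@np.array(X,float)+np.array(c['tvec'],float)
    return [f*q[0]/q[2]+c['cx'],f*q[1]/q[2]+c['cy']]
def save(c,n): cv2.imwrite('pics/'+n+'.png',c['img'][:,:,::-1])
E
python3 - <<'E'
from h import *
o=ctrl.get_obs();print({k:np.round(v,3).tolist() for k,v in o.items()},ctrl.tip_reach)
for n in ['scene','top','wrist']:
    c=ctrl.camera(n);save(c,n+'0')
    print(n,c['vfov'],c['cx'],c['cy'],ray(c,(c['cx'],c['cy'])), [k for k in c])
    for nm,z in [('brass_padlock',.013),('steel_padlock',.013),('latch_top',.077)]:
        for b in ctrl.boxes_of(nm,c): print(nm,np.round(b['point'],1),round(b['confidence'],2),np.round(atz(c,b['point'],z),3))
E
```

```text
pics
{'time_s': 0.0, 'qpos': [1.122, 0.3, 1.522, 0.0, 1.321, -0.067], 'joint_vel': [0.001, 0.0, -0.0, -0.001, 0.002, 0.0], 'tau': [0.001, -53.18, -35.274, 0.071, 0.024, -0.0], 'ee_pos': [0.205, 0.51, 0.213], 'eef_rot': [-1.572, 0.0, -0.382], 'force': [0.203, 0.272, 0.206], 'moment': [0.019, -0.02, 0.041], 'grip_width': 0.094} 0.008
scene 47.132645548704104 250.19769603816297 201.54443525923554 (array([1.20409817, 0.09128102, 0.84780494]), array([-0.6568144 , -0.07600696, -0.75021183])) ['img', 'vfov', 'cx', 'cy', 'rvec', 'tvec', 'shot']
brass_padlock [283.  228.5] 0.91 [0.553 0.093 0.013]
brass_padlock [166.1 153.3] 0.68 [ 0.312 -0.246  0.013]
brass_padlock [201.9 306.7] 0.56 [ 0.773 -0.066  0.013]
brass_padlock [141.4 299.4] 0.56 [ 0.767 -0.197  0.013]
steel_padlock [345.2 238. ] 0.7 [0.569 0.24  0.013]
top 42.51376484768011 259.39377233577545 189.90475172226346 (array([0.32044319, 0.01979692, 1.39653609]), array([ 0.16752425, -0.00289095, -0.98586372])) ['img', 'vfov', 'cx', 'cy', 'rvec', 'tvec', 'shot']
brass_padlock [233.3 186.1] 0.64 [0.565 0.09  0.013]
brass_padlock [336.1 120.9] 0.59 [ 0.766 -0.203  0.013]
brass_padlock [347.7 282.8] 0.56 [ 0.302 -0.235  0.013]
brass_padlock [293.  120.1] 0.46 [ 0.765 -0.077  0.013]
steel_padlock [180.9 185.2] 0.46 [0.563 0.239 0.013]
latch_top [299.8 175.9] 0.6 [ 0.586 -0.093  0.077]
wrist 69.21987462674798 251.84568847558296 190.14941655128231 (array([0.13998312, 0.53722497, 0.38524646]), array([ 0.22709631, -0.09092525, -0.96961841])) ['img', 'vfov', 'cx', 'cy', 'rvec', 'tvec', 'shot']
```

View pics/scene0.png

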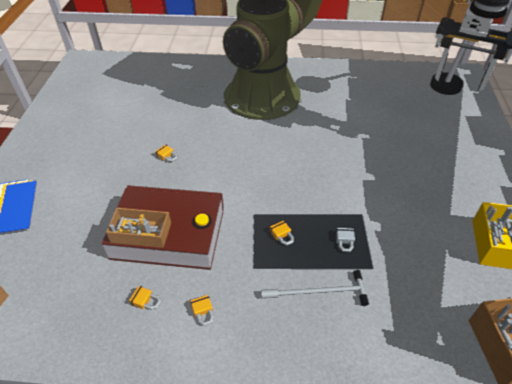

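View pics/top0.png

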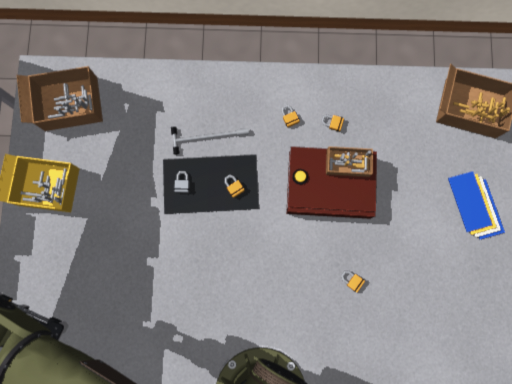

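The target is the brass padlock on the mat (top image about 234,186). It's the leftmost brass one; the steel one is at 181,183. The latch is at about 300,176. Next I'll refine these positions.

```bash
python3 - <<'E'
from h import *
c=ctrl.camera('top');s=ctrl.camera('scene')
def cen(m): 
    ys,xs=np.nonzero(m);return np.array([xs.mean(),ys.mean()]),len(xs)
for nm,cc,(x0,x1,y0,y1) in [('top',c,(288,314,165,190)),('scene',s,(190,215,208,232))]:
    hsv=cv2.cvtColor(cc['img'],cv2.COLOR_RGB2HSV)
    m=np.zeros((384,512),bool);m[y0:y1,x0:x1]=True
    ml=m&(hsv[...,0]>24)&(hsv[...,0]<36)&(hsv[...,1]>140)
    p,n=cen(ml);print('latch',nm,p,n,atz(cc,p,.077 if nm=='top' else .075))
for nm,cc in [('top',c),('scene',s)]:
    hsv=cv2.cvtColor(cc['img'],cv2.COLOR_RGB2HSV)
    for what in ['brass_padlock','steel_padlock']:
      for t in ctrl.trace(what,cc):
        P=atz(cc,t['point'],.013)
        if P[1]<0.03 or t['confidence']<.3: continue
        m=t['pixels']
        body=m&(hsv[...,1]>120) if what[0]=='b' else m
        p,n=cen(body);q,n2=cen(m&~body) if what[0]=='b' else (p,0)
        r=cv2.minAreaRect(np.argwhere(body)[:,::-1].astype(np.float32))
        B=np.array([atz(cc,b,.023) for b in cv2.boxPoints(r)])
        print(nm,what,round(t['confidence'],2),n,n2,'c@.02',np.round(atz(cc,p,.02),4),'shk',np.round(atz(cc,q,.013),4));print(np.round(B[:,:2],3).tolist())
im=c['img'][140:225,160:385,::-1];cv2.imwrite('pics/crop.png',cv2.resize(im,None,fx=3.5,fy=3.5,interpolation=cv2.INTER_CUBIC))
im=s['img'][180:275,100:380,::-1];cv2.imwrite('pics/crops.png',cv2.resize(im,None,fx=2.8,fy=2.8,interpolation=cv2.INTER_CUBIC))
E
```

```text
latch top [299.92307692 175.78461538] 65 [ 0.58670988 -0.09353787  0.077     ]
latch scene [201.58333333 218.67708333] 96 [ 0.58782818 -0.0920521   0.075     ]
top brass_padlock 0.64 184 52 c@.02 [0.5572 0.0833 0.02  ] shk [0.5825 0.1024 0.013 ]
[[0.56, 0.111], [0.584, 0.078], [0.554, 0.056], [0.53, 0.089]]
top steel_padlock 0.61 211 0 c@.02 [0.5654 0.2356 0.02  ] shk [0.5666 0.2367 0.013 ]
[[0.599, 0.259], [0.6, 0.217], [0.545, 0.214], [0.544, 0.256]]
scene brass_padlock 0.78 228 64 c@.02 [0.5625 0.0855 0.02  ] shk [0.5808 0.0987 0.013 ]
[[0.559, 0.059], [0.532, 0.095], [0.572, 0.112], [0.598, 0.077]]
```

View pics/crop.png

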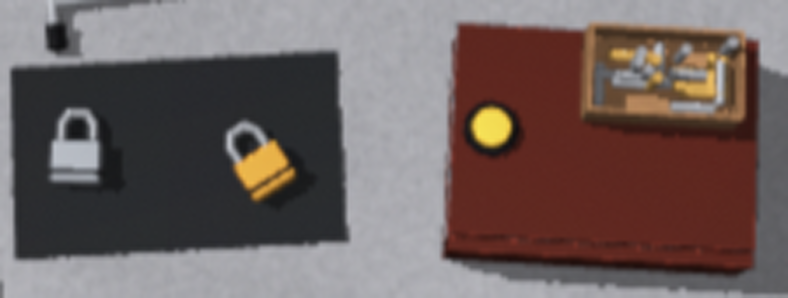

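View pics/crops.png

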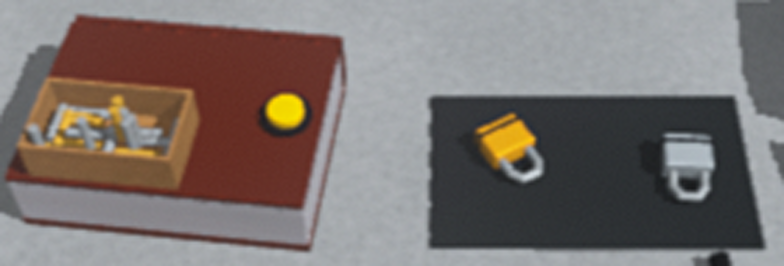

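Request:
play_rows --twist '[[0,0,0],[0,0,0],[0,0,0],[0,0,0],[0,0,0],[0,0,0],[0,0,0],[0,0,0],[0,0,0],[0,0,0],[0,0,0]]' --travel '[[0.3,-0.4,0],[0.5,-0.8,0],[0.5,-0.8,0],[0.5,-0.8,0],[0.5,-0.8,0],[0.5,-0.8,0],[0.5,-0.8,0],[0.5,-0.8,0],[0.5,-0.8,0],[0.5,-0.8,0],[0.5,-0.8,0]]' --grip '[1,1,1,1,1,1,1,1,1,1,1]' --force 20

```text
time_s: 2.0
ee_pos: [0.4707, 0.0885, 0.2137]
eef_rot: [-1.57, -0.001, -0.382]
force: [1.1, 0.1, -0.6]
grip_width: 0.0092
```

Request:
play_rows --twist '[[0,0,0],[0,0,0],[0,0,0],[0,0,0],[0,0,0],[0,0,0],[0,0,0],[0,0,0]]' --travel '[[0.5,-0.8,0],[0.5,-0.8,0],[0.5,-0.8,0],[0.4,-0.6,0],[0.4,-0.6,-0.2],[0,0,-0.6],[0,0,-0.5],[0,0,0]]' --grip '[1,1,1,1,1,1,1,1]'

```text
time_s: 2.8
ee_pos: [0.5835, -0.0895, 0.1451]
eef_rot: [-1.572, 0.006, -0.382]
force: [0.2, -0.1, -1.0]
grip_width: 0.0005
```

```bash
python3 - <<'E'
from h import *
print(ctrl.get_obs()['ee_pos'])
c=ctrl.camera('scene');s=ctrl.camera('top')
im=c['img'][100:290,80:300,::-1];a=cv2.resize(im,None,fx=2.5,fy=2.5)
cv2.imwrite('pics/p1.png',a);print(proj(c,[.587,-.093,.077]))
E
```

```text
[ 0.58348215 -0.08953453  0.14512453]
[np.float64(201.14302917124985), np.float64(217.810698237297)]
```

View pics/p1.png

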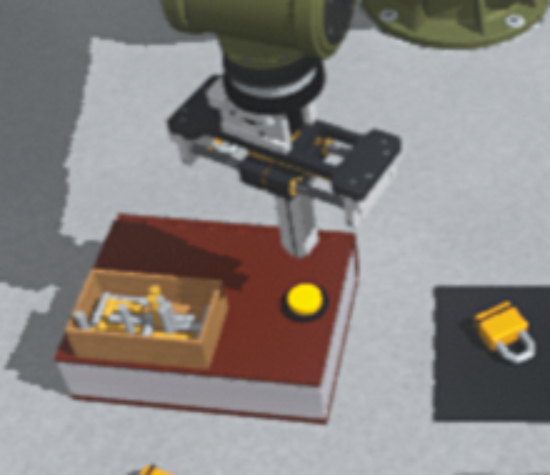

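Request:
play_rows --twist '[[0,0,0],[0,0,0],[0,0,0],[0,0,0],[0,0,0],[0,0,0],[0,0,0],[0,0,0]]' --travel '[[0.06,-0.06,-0.4],[0,0,-0.4],[0,0,-0.3],[0,0,-0.08],[0,0,-0.08],[0,0,-0.08],[0,0,0],[0,0,0]]' --grip '[1,1,1,1,1,1,1,1]'

```text
time_s: 3.7
ee_pos: [0.5883, -0.0926, 0.0821]
eef_rot: [-1.571, -0.001, -0.382]
force: [1.2, 0.4, 1.3]
grip_width: 0.0003
```

Request:
play_rows --twist '[[0,0,0],[0,0,0],[0,0,0],[0,0,0]]' --travel '[[0,0,-0.05],[0,0,-0.04],[0,0,0],[0,0,0]]' --grip '[1,1,1,1]'

```text
time_s: 4.1
ee_pos: [0.5883, -0.0927, 0.0774]
eef_rot: [-1.571, -0.001, -0.382]
force: [1.7, 0.5, 5.3]
grip_width: 0.0004
```

Request:
play_rows --twist '[[0,0,0],[0,0,0],[0,0,0],[0,0,0],[0,0,0],[0,0,0],[0,0,0],[0,0,0],[0,0,0],[0,0,0]]' --travel '[[0,0,0.4],[0,0,0.6],[0,0,0.6],[0,0.8,0.6],[0,0.8,0],[0,0.8,0],[-0.1,0.8,0],[-0.1,0.3,0],[0,0,0],[0,0,0]]' --grip '[1,1,1,1,1,0,-0.6,-0.6,-0.6,-0.6]'

```text
time_s: 5.1
ee_pos: [0.5779, 0.0816, 0.1868]
eef_rot: [-1.571, 0.0, -0.382]
force: [-0.6, 0.1, -0.5]
grip_width: 0.037
```

```bash
python3 - <<'E'
from h import *
print(ctrl.get_obs()['ee_pos'],ctrl.get_obs()['eef_rot'])
c=ctrl.camera('scene');s=ctrl.camera('top');w=ctrl.camera('wrist')
save(w,'w2')
a=cv2.resize(c['img'][90:290,80:380,::-1],None,fx=2.5,fy=2.5)
cv2.imwrite('pics/p2.png',a)
a=cv2.resize(s['img'][100:300,160:420,::-1],None,fx=2.8,fy=2.8)
cv2.imwrite('pics/t2.png',a)
E
```

```text
[0.57792156 0.08164852 0.18675586] [-1.57124155e+00  1.52542037e-04 -3.81755480e-01]
```

View pics/p2.png

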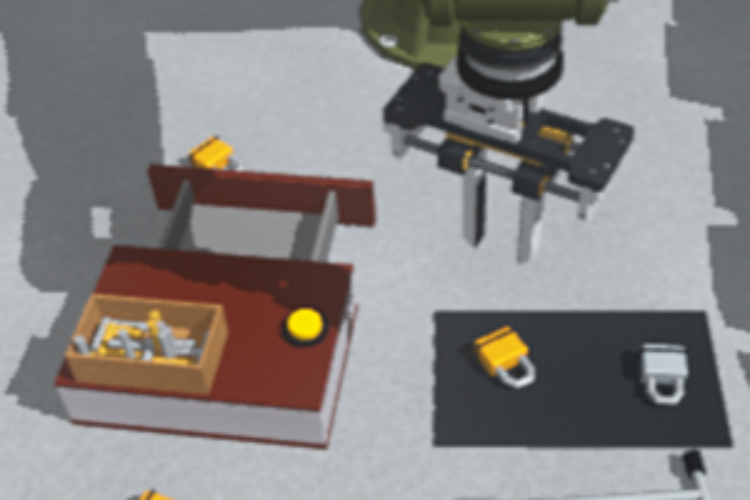

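View pics/t2.png

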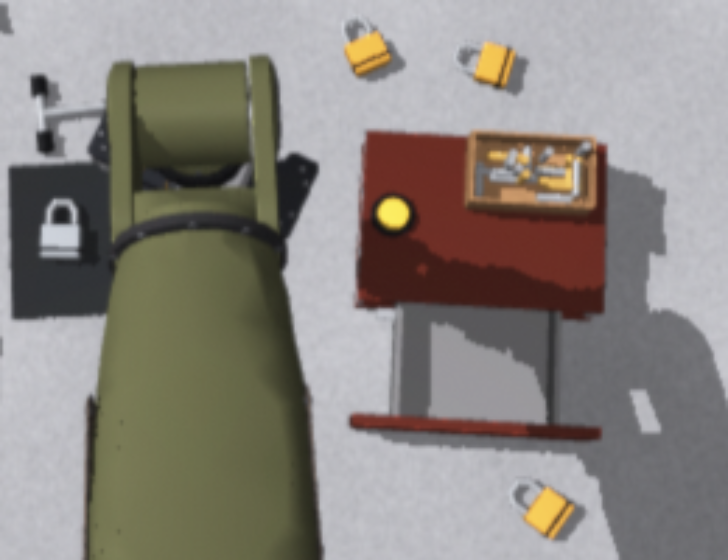

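View pics/w2.png

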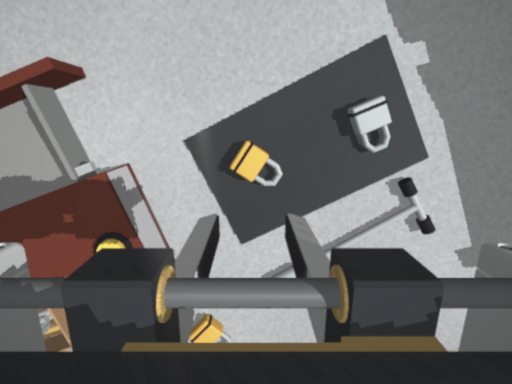

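The drawer is open: its front board sits at about 475,425 in the top crop and the inside is clear. The wrist view shows the brass padlock at about 250,160. I'll measure both.

```bash
python3 - <<'E'
from h import *
w=ctrl.camera('wrist');t=ctrl.camera('top')
hsv=cv2.cvtColor(w['img'],cv2.COLOR_RGB2HSV)
m=((hsv[...,0]>10)&(hsv[...,0]<25)&(hsv[...,1]>150)&(hsv[...,2]>80)).astype(np.uint8)
m[:, :215]=0;m[:,300:]=0;m[:130]=0;m[195:]=0
p=np.argwhere(m)[:,::-1].astype(np.float32);cv
E
python3 - <<'E'
from h import *
w=ctrl.camera('wrist');t=ctrl.camera('top')
for x in ctrl.trace('brass_padlock',w):
    P=atz(w,x['point'],.013)
    print(round(x['confidence'],2),np.round(x['point']),np.round(P,3))
    if abs(P[0]-.56)>.05 or abs(P[1]-.09)>.05: continue
    hsv=cv2.cvtColor(w['img'],cv2.COLOR_RGB2HSV)
    b=x['pixels']&(hsv[...,1]>120)
    pts=np.argwhere(b)[:,::-1].astype(np.float32)
    print('bodyc',atz(w,pts.mean(0),.021),len(pts))
    # rectify to ground at z .023
    G=np.array([atz(w,q,.021)[:2] for q in pts]).astype(np.float32)
    r=cv2.minAreaRect(G*1000);print(r,np.round(cv2.boxPoints(r)))
    S=np.argwhere(x['pixels']&(hsv[...,1]<80))[:,::-1]
    print('shk',atz(w,S.mean(0),.013),len(S))
# drawer in top: crop coords/2.8 + offset
o=np.array([160,100])
f=lambda x,y:o+np.array([x,y])/2.8
for nm,q,z in [('fl',(352,418),.061),('fr',(600,432),.061),('frontedge l',(358,305),.065),('r',(604,312),.065),('bl',(366,132),.065),('wallL',(393,412),.052),('wallR',(557,420),.052),('latch',(393,213),.077)]:
    print(nm,np.round(atz(t,f(*q),z),4))
E
```

```text
0.98 [250. 163.] [0.561 0.087 0.013]
bodyc [0.55765959 0.0866349  0.021     ] 822
((557.4164428710938, 86.22266387939453), (34.5100212097168, 40.24047088623047), 34.568115234375) [[532.  93.]
 [555.  60.]
 [583.  79.]
 [560. 113.]]
shk [0.57965457 0.10085549 0.013     ] 300
0.56 [205. 333.] [ 0.77  -0.07   0.013]
0.45 [110. 246.] [ 0.594 -0.131  0.013]
fl [ 0.3873 -0.0591  0.061 ]
fr [ 0.3802 -0.2976  0.061 ]
frontedge l [ 0.4963 -0.0629  0.065 ]
r [ 0.4959 -0.3021  0.065 ]
bl [ 0.6696 -0.068   0.065 ]
wallL [ 0.3946 -0.0993  0.052 ]
wallR [ 0.391  -0.2582  0.052 ]
latch [ 0.5859 -0.0947  0.077 ]Traceback (most recent call last):
  File "<stdin>", line 6, in <module>
NameError: name 'cv' is not defined. Did you mean: 'cv2'?
```

Request:
play_rows --twist '[[0,0,0.09],[0,0,0.09],[0,0,0.09],[0,0,0.09],[0,0,0.09],[0,0,0.09],[0,0,0.088],[0,0,0],[0,0,0]]' --travel '[[-0.1,0,-0.2],[-0.1,0.05,-0.3],[-0.1,0.04,-0.3],[-0.1,0,-0.3],[0,0,-0.3],[0,0,-0.3],[0,0,-0.3],[0,0,0],[0,0,0]]' --grip '[-0.6,-0.6,-0.6,-0.6,-0.6,-0.6,-0.6,-0.6,-0.6]'

```text
time_s: 6.4
ee_pos: [0.5581, 0.0868, 0.0873]
eef_rot: [-1.571, -0.0, 0.6]
force: [-0.2, -0.1, 0.5]
grip_width: 0.0748
```

```bash
python3 - <<'E'
from h import *
o=ctrl.get_obs();print(o['ee_pos'],o['eef_rot'],o['qpos'],o['grip_width'])
c=ctrl.camera('scene');w=ctrl.camera('wrist');save(w,'w3')
a=cv2.resize(c['img'][150:290,200:400,::-1],None,fx=3.5,fy=3.5)
cv2.imwrite('pics/p3.png',a)
E
```

```text
[0.55807577 0.08678335 0.08732857] [-1.57083567e+00 -1.84604680e-05  6.00357382e-01] [ 8.94317286e-02  4.65452315e-01  1.60500475e+00 -2.88195040e-05
  1.07110025e+00 -2.08170817e+00] 0.07483089788554144
```

View pics/p3.png

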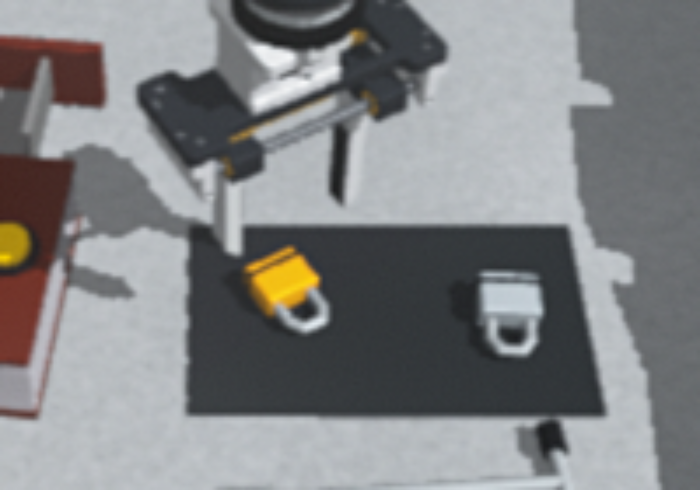

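View pics/w3.png

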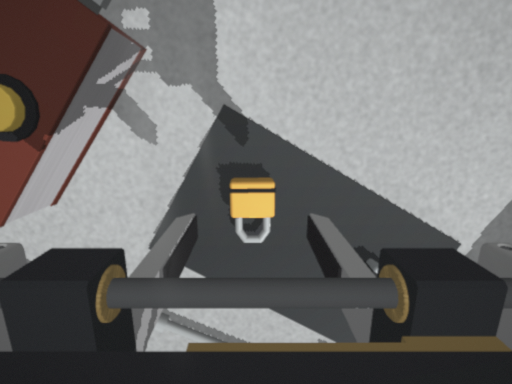

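The jaws line up with the padlock and sit central on it (col 252). I'll descend and grip.

Request:
play_rows --twist '[[0,0,0],[0,0,0],[0,0,0],[0,0,0],[0,0,0],[0,0,0]]' --travel '[[0,0,-0.3],[0,0,-0.4],[0,0,-0.4],[0,0,-0.2],[0,0,-0.16],[0,0,0]]' --grip '[-0.6,-0.6,-0.6,-0.6,-0.6,-0.6]'

```text
time_s: 7.1
ee_pos: [0.5576, 0.0869, 0.0132]
eef_rot: [-1.57, 0.001, 0.604]
force: [0.0, -0.2, 0.6]
grip_width: 0.0754
```

Request:
play_rows --twist '[[0,0,0],[0,0,0],[0,0,0],[0,0,0],[0,0,0],[0,0,0],[0,0,0],[0,0,0],[0,0,0],[0,0,0]]' --travel '[[0,0,0],[0,0,0],[0,0,0],[0,0,0],[0,0,0],[0,0,0],[0,0,0],[0,0,0],[0,0,0],[0,0,0]]' --grip '[1,1,1,1,1,1,1,1,1,1]' --force 30

```text
time_s: 8.1
ee_pos: [0.558, 0.0869, 0.0142]
eef_rot: [-1.571, -0.0, 0.605]
force: [-0.5, 0.4, 5.2]
grip_width: 0.0393
```

Request:
play_rows --twist '[[0,0,0],[0,0,0],[0,0,0],[0,0,0],[0,0,0],[0,0,-0.08],[0,0,-0.08],[0,0,-0.08],[0,0,-0.08],[0,0,-0.08],[0,0,0]]' --travel '[[0,0,0.3],[0,0,0.7],[0,0,0.8],[0,0,0.8],[0,0,0.6],[-0.3,-0.6,0],[-0.4,-0.8,0],[-0.4,-0.8,0],[-0.4,-0.8,0],[-0.4,-0.8,0],[0,0,0]]' --grip '[1,1,1,1,1,1,1,1,1,1,1]'

```text
time_s: 9.2
ee_pos: [0.461, -0.1065, 0.1747]
eef_rot: [-1.572, 0.0, -0.032]
force: [-1.5, 0.2, -1.8]
grip_width: 0.0394
```

Request:
play_rows --twist '[[0,0,0],[0,0,0],[0,0,0],[0,0,0],[0,0,0]]' --travel '[[-0.3,-0.6,0],[-0.2,-0.5,0],[-0.1,-0.2,0],[0,0,0],[0,0,0]]' --grip '[1,1,1,1,1]'

```text
time_s: 9.7
ee_pos: [0.4332, -0.1674, 0.1741]
eef_rot: [-1.571, -0.0, -0.023]
force: [-0.4, -0.4, -1.2]
grip_width: 0.0398
```

```bash
python3 - <<'E'
from h import *
o=ctrl.get_obs();print(o['ee_pos'],o['eef_rot'],o['force'],o['grip_width'])
c=ctrl.camera('scene');w=ctrl.camera('wrist');save(w,'w4')
a=cv2.resize(c['img'][70:290,80:380,::-1],None,fx=2.5,fy=2.5)
cv2.imwrite('pics/p4.png',a)
E
```

```text
[ 0.43322506 -0.16742361  0.17413428] [-1.57059934e+00 -1.78956511e-04 -2.33908533e-02] [-0.36842935 -0.39675107 -1.1652552 ] 0.03984245357179548
```

View pics/p4.png

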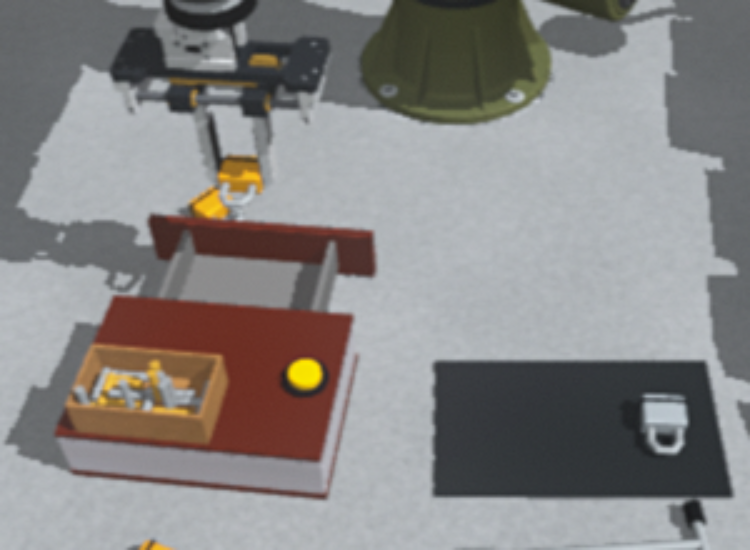

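View pics/w4.png

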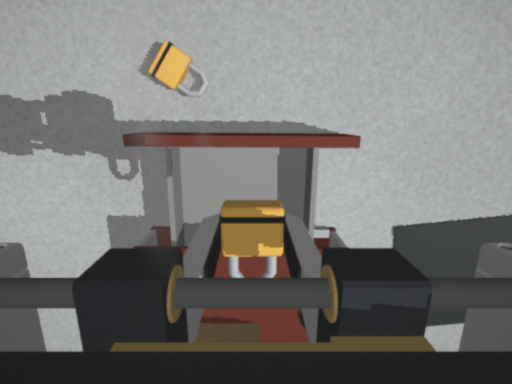

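Grip held and the padlock is over the drawer. I'll lower it in.

Request:
play_rows --twist '[[0,0,0],[0,0,0],[0,0,0],[0,0,0],[0,0,0],[0,0,0],[0,0,0],[0,0,0],[0,0,0]]' --travel '[[-0.05,-0.2,-0.2],[0,0,-0.5],[0,0,-0.5],[0,0,-0.5],[0,0,-0.5],[0,0,-0.3],[0,0,-0.2],[0,0,-0.1],[0,0,0]]' --grip '[1,1,1,1,1,1,1,1,1]'

```text
time_s: 10.7
ee_pos: [0.4303, -0.1781, 0.0336]
eef_rot: [-1.571, 0.001, -0.024]
force: [-0.3, -0.6, -1.0]
grip_width: 0.0396
```

Request:
play_rows --twist '[[0,0,0],[0,0,0],[0,0,0]]' --travel '[[0,0,-0.05],[0,0,-0.03],[0,0,0]]' --grip '[1,1,1]'

```text
time_s: 11.0
ee_pos: [0.4305, -0.1782, 0.0301]
eef_rot: [-1.571, -0.0, -0.024]
force: [-0.2, -0.3, -1.3]
grip_width: 0.0396
```

Request:
play_rows --twist '[[0,0,0],[0,0,0],[0,0,0],[0,0,0],[0,0,0],[0,0,0],[0,0,0],[0,0,0]]' --travel '[[0,0,0],[0,0,0],[0,0,0],[0,0,0],[0,0,0],[0,0,0],[0,0,0],[0,0,0]]' --grip '[0.2,0.2,0.2,0.2,0.2,0.2,0.2,0.2]'

```text
time_s: 11.8
ee_pos: [0.4304, -0.1781, 0.03]
eef_rot: [-1.571, -0.0, -0.024]
force: [1.1, 0.4, -2.0]
grip_width: 0.0395
```

Request:
play_rows --twist '[[0,0,0],[0,0,0],[0,0,0],[0,0,0],[0,0,0],[0,0,0],[0,0,0],[0,0,0]]' --travel '[[0,0,0],[0,0,0],[0,0,0],[0,0,0],[0,0,0],[0,0,0],[0,0,0],[0,0,0]]' --grip '[-0.3,-0.3,-0.3,-0.3,-0.3,-0.3,-0.3,-0.3]'

```text
time_s: 12.6
ee_pos: [0.4304, -0.1781, 0.03]
eef_rot: [-1.571, -0.0, -0.024]
force: [-0.4, -0.6, 0.1]
grip_width: 0.061
```

Request:
play_rows --twist '[[0,0,0],[0,0,0],[0,0,0],[0,0,0],[0,0,0],[0,0,0],[0,0,0],[0,0,0],[0,0,0],[0,0,0],[0,0,0],[0,0,0]]' --travel '[[0,0,0.2],[0,0,0.4],[0,0,0.6],[0,0,0.7],[0,0,0.7],[0,0,0.5],[0,0.6,0.4],[0,0.8,0],[0,0.8,0],[0,0.8,0],[0,0.8,0],[0,0,0]]' --grip '[-0.3,-0.3,-0.3,-0.3,-0.3,-0.3,-0.3,-0.3,-0.3,-0.3,-0.3,-0.3]'

```text
time_s: 13.8
ee_pos: [0.4301, 0.0152, 0.2058]
eef_rot: [-1.57, -0.001, -0.02]
force: [0.1, -0.2, -0.1]
grip_width: 0.0612
```

```bash
python3 - <<'E'
from h import *
o=ctrl.get_obs();print(o['ee_pos'],o['force'],o['grip_width'])
c=ctrl.camera('scene');s=ctrl.camera('top')
cv2.imwrite('pics/p5.png',cv2.resize(c['img'][90:290,80:380,::-1],None,fx=2.5,fy=2.5))
cv2.imwrite('pics/t5.png',cv2.resize(s['img'][100:300,160:420,::-1],None,fx=2.8,fy=2.8))
for x in ctrl.boxes_of('brass_padlock',s): print(x['confidence'],atz(s,x['point'],.03))
for x in ctrl.boxes_of('steel_padlock',c): print('steel',x['confidence'],x['point'],atz(c,x['point'],.013))
E
```

```text
[0.43008324 0.01518728 0.20579373] [ 0.13625445 -0.24282336 -0.09257756] 0.06116878490782852
0.56 [ 0.4364931  -0.17762012  0.03      ]
0.49 [ 0.75228791 -0.19580545  0.03      ]
0.48 [ 0.30169331 -0.24123428  0.03      ]
steel 0.88 [345.2, 240.0] [0.57477822 0.2393877  0.013     ]
steel 0.37 [182.3, 176.4] [ 0.39849848 -0.18271466  0.013     ]
```

View pics/p5.png

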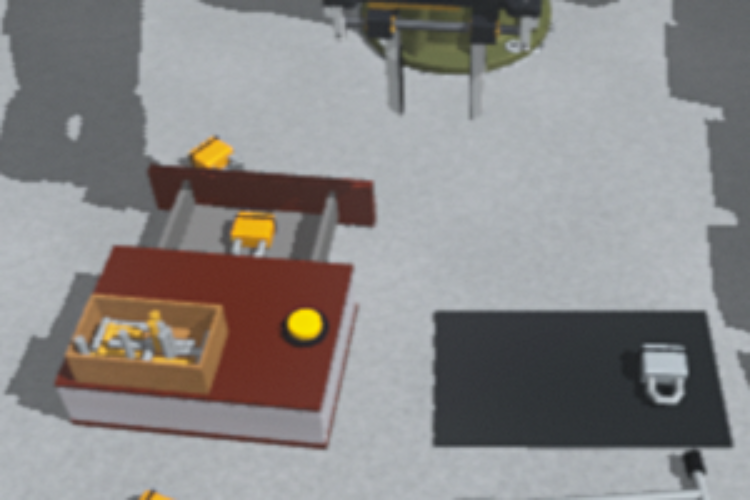

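View pics/t5.png

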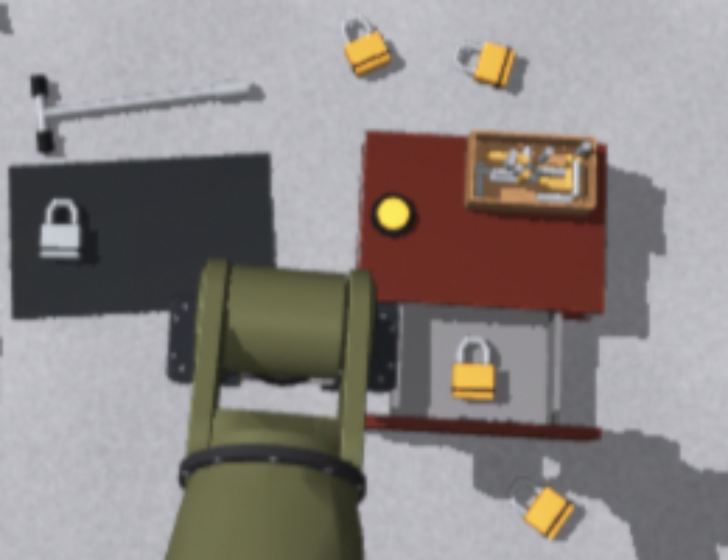

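The brass padlock lies flat in the open drawer (top crop 474,375). The steel padlock hasn't moved, and the arm is clear.

```bash
python3 -c "
from station import ctrl
print(ctrl.hand_in())"
```

```text
the job is handed in; nothing more can be done
None
```

I pressed the latch and the hidden drawer sprang out. I then moved the brass padlock (the leftmost brass one, on the mat) into the drawer, left the drawer open and handed the job in. That took about 14 of the 67 s, and no verdict was reported.

- **Brass padlock:** in the last pictures it lies flat inside the drawer with its body at about (0.43, -0.18), well inside the walls. Its height was judged from the release position and the pictures, not measured.
- **Drawer:** it stands fully out, and stayed where it was while I placed the padlock.
- **Steel padlock:** it looks unmoved in the same cameras as before. The measured shift was about 6 mm, which is 2 pixels of detector scatter.
- **Robot:** it ended with the gripper open about 0.2 m above the table, to the left of the drawer and touching nothing.
- **Mismatches:** my first release command was still narrower than the padlock, so I opened the gripper wider before lifting away. In the last picture the detector also reported a second "steel padlock" at low confidence (0.37). It matches the brass one in the drawer, so I took it as a false report.

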